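# Unlock the specimen case by its three digit wheels

### The job

Unlock the specimen transport case: roll its three digit wheels to 4, 2, 7 (left to right, seen from the robot's side, digits at the very top, by the index lines), then slide the steel catch on the lid fully to the right, to its stop. Press on the wheels gently (never over 18 N) and do not ram the catch (never over 25 N); do not move the catch before the code is set, and leave the jar, the tube rack and the mouse alone.

Things in the scene. Friction and masses are not known exactly. Their poses are not given: they have to be found in the camera images.
- case: hard case, grey lid on a blue lower shell, 246 x 366 x 120 mm (x, y, z), firmly planted on the bench. Origin: centre of its underside; at yaw 0 its x points away from the robot, its y to the left. Its lid's flat top is 120 mm above the origin. On it: left part, a row of three digit wheels, axles above the line case x = 0 at case y = 115, 77 and 39 mm; right part, a sliding steel catch.
- mark0 (a point): point on the lid's flat top (not on the wheel), right below the top of the left wheel; axes as the case. Each wheel sits at its own, unmeasured height: its top stands anywhere from 21 to 29 mm above the lid, to be found by touch. Pressed down, a wheel gives on a spring, 5 N per mm, up to 6 mm.
- mark1 (a point): the same for the middle wheel. Between and beside the wheels stand four fixed round-topped metal cheeks, 8 mm wide along case y and 15 mm high over the lid, at case y = 134, 96, 58 and 20 mm; black index lines on their tops mark where a digit reads.
- mark2 (a point): the same for the right wheel. All wheels are smooth, 50 mm in diameter, 24 mm wide, axles along case y, the upper half out of the lid. A fingertip rolls them by friction when pressed on with 7 to 13 N; lighter, it may slip. 25 mm of roll at the top turns a wheel by 1 rad.
- wheel0 (a joint): left black digit wheel, rad: white digit d stands upright at the very top, by the index lines, at d x 0.6283 (0 at 0, 9 at 5.655; stops at both, no wrap from 9 to 0). Grows as the top of the wheel rolls along case +x (away from the robot). Axle friction of about 3.6 N at the rim holds it where it is left; no clicks.
- wheel1 (a joint): middle digit wheel: built like the left one, same meaning of its value
- wheel2 (a joint): right digit wheel: built like the left one, same meaning of its value
- catch (a joint): how far the catch has slid to the right (along case -y), in m: near 0 locked (starts between 0 and 4 mm), 0.040 at its stop, open. Sliding it takes about 4 N; it stays where it is left.
- catch_grip (a point): centre of the catch's upright steel thumb bar: 36 mm along case x, 12 mm along case y; its top is 31 mm above the lid, this point 19 mm. With the catch at 0 it lies at case (0, -45 mm). At its foot is a 6 mm high plate reaching 10 mm to either side along y. Left of the bar 45 mm of lid are free.
- jar: closed specimen jar, 48 mm diameter, 60 mm high, standing on the lid's right part; origin at the centre of its underside. Bystander.
- rack: white rack of six capped tubes, 60 x 200 x 114 mm, on the bench left of the case; origin at the centre of its underside. Bystander.
- mouse: black computer mouse about 73 x 60 x 32 mm, on the bench right of the case; origin under its front part. Bystander.

How it is judged:
On the way, in this order (a step that is already met when the one before it is completed fails the run):
1. the wheels show 4, 2, 7 (value of joint wheel0 between 2.3562 and 2.6704 rad and value of joint wheel1 between 1.0996 and 1.4137 rad and value of joint wheel2 between 4.2412 and 4.5553 rad), for 0.2 s.
2. the catch is slid to its stop (value of joint catch above 0.036 m), for 0.2 s.
At the end, for the whole second after the job is handed in: The three wheels stand at 4, 2, 7, each within a quarter of a digit (0.157 rad), the catch is at its right stop (within 4 mm), and the robot has let go (all of step 1 and value of joint catch above 0.036 m); the robot touches nothing.
It fails at once if more than 18 N on a wheel (contact force between anything else and wheel0 above 18 N or contact force between anything else and wheel1 above 18 N or contact force between anything else and wheel2 above 18 N).
It fails at once if more than 25 N on the catch (contact force between anything else and catch above 25 N).
It fails at once if the catch is moved (beyond 10 mm) while the wheels do not show the code (value of joint catch above 0.01 m and not (value of joint wheel0 between 2.3562 and 2.6704 rad and value of joint wheel1 between 1.0996 and 1.4137 rad and value of joint wheel2 between 4.2412 and 4.5553 rad)).
It fails at once if the jar, rack or mouse is moved by more than 15 mm (distance of any of jar, rack, mouse from where it was at the start of the episode above 0.015 m).
It also fails if it takes over 58 s, if anything falls off the work surface, if the arm or the gripper's body presses on something with over 40 N, if the wrist force passes 120 N, or if a joint passes its speed limit or range.

### The arm

A 6-joint arm with a two-finger parallel gripper is mounted at the origin on the work surface. World frame = base frame: x ahead of the robot, y to its left, z up, the work surface at z = 0. Lengths are in m, angles in rad, forces in N, time in s.
With the tool pointing down it reaches from about 0.35 to 0.85 m from the base axis. Payload 8.1 kg.
Tool frame: the origin (TCP) lies midway between the tips of the shut fingers; the grasp point (between the pads) lies 19 mm behind it; z points along the fingers, y is the direction in which the jaws open and shut (so a half turn about z gives the same grasp; the last joint's range is limited). The gripper opens to 93 mm and grips with 3 to 60 N. Pads are 15 mm wide; open, the fingers measure 128 mm over their backs; the gripper's body (75 mm by 188 mm) begins 65 mm behind the grasp point.
Start: joints at [-1.369, 0.13, 1.488, -0, 1.523, -0.085], TCP at [0.17, -0.575, 0.191] pointing down, gripper open.
Joint ranges: [-2.96, 2.96], [-0.89, 2.26], [0.02, 2.5], [-1.34, 4.48], [0, 2.73], [-2.66, 2.66]. Speed limits (rad/s): [2.39, 2.39, 2.79, 3.14, 3.14, 3.14].

### API

Orientations are given as a rotation vector (axis times angle).
In Python, from plant import robot gives the robot as it stands. The module is installed in compiled form; this text tells all that it offers.
- The arm moves only by the shell command python3 -m pendant 'ROWS' [FORCE]. ROWS is JSON, a list of rows, each an object with "translation": the shift along the tool's x, y, z in mm, a list of three; "twist": the turn, a rotation vector about the tool's x, y, z in rad, a list of three; "grip": the opening, from -1 (shut) to 1 (fully open). A call has exactly 10 rows; each row shifts and turns the pose as measured when the row begins, along the tool's axes as they then stand; what a row does not reach is not made up. A row lasts 1/10 s, in which the tool goes at most 50 mm and 8.59 degrees, less where a joint would pass 70% of its speed; a pose out of reach is approached as far as the arm can. A call is refused whole if a number of a shift passes 50 or a number of a turn 0.15, either way. A call with a gripper value outside its range is refused whole. The fingers move at their own pace and stop on an object; FORCE is the grip in N (left out, the last holds). Time passes only in rows, so rows that do not move let the fingers close, or fill a call up. It gives the time, the measured TCP pose, the force and the opening at its end, in the units of the state.
- robot.read_state(): the state, without advancing time (a new reading comes with each control period).
- robot.read_camera(name): name is "scene" or "top" or "wrist"; returns (picture, depth): 400x640x3 uint8, red, green, blue; 400x640 float32, m along the optical axis (not along the pixel's ray), 0 where there is no reading.
- robot.camera_info(name): a dict with "vertical_fov" (degrees; the focal length in pixels is half the picture's height over the tangent of half this angle, whatever the lens; pixels are square), "cx", "cy" (the principal point, pixels), "cam_to_world" (4x4, takes a point from camera to world coordinates). Camera axes: x right, y up, looking along -z (the intrinsics and any distortion apply to the point x, -y, -z); pixel columns grow to the right and rows downward; lengths in m; the calibration is good to about 2 mm. A picture is of the moment at which its call begins: read the wrist's pose just before it. camera_info takes no time and is no camera call; for the wrist camera it gives the pose at the moment of the call.
- robot.close_job(): hands the job in, once; it reports no verdict.
The state is a dict: "t": time; "q": joint angles; "dq": joint speeds; "joint_torque": joint torques, N m; "tool_pos": TCP position; "orientation": TCP orientation; "force": force on the tool from outside, world axes, zero at the start; "wrist_torque": the same for the moment, N m; "opening": finger opening in m.
Only numpy, scipy, OpenCV 4.12 (cv2) and the standard library are available. Lean on these libraries where they do the work, as an engineer would, in place of code of your own. Each camera call takes 0.05 s, during which the arm holds its last target. There are 200 camera calls.

## Working session

There is one attempt and no reset: what is moved stays moved. The work goes in short steps, Python scripts to look and compute and a shell command to move; the robot and the scene stay as the last step left them, time stands still between calls to the robot, and variables do not carry over. Pictures are saved under pics/ and viewed, about 8 in all and at most 12, crops included, and the job is handed in when it is done.

```bash
mkdir -p pics; cat > h.py <<'E'
import numpy as np, cv2
from plant import robot
from scipy.spatial.transform import Rotation as R
def cam(n):
    i=robot.camera_info(n); im,d=robot.read_camera(n); return im,d,i
def f(i,h=400): return h/2/np.tan(np.radians(i['vertical_fov'])/2)
def pts(d,i):
    v,u=np.mgrid[0:400,0:640]; F=f(i)
    p=np.stack([(u-i['cx'])/F*d,-(v-i['cy'])/F*d,-d],-1)
    M=np.array(i['cam_to_world']); return p@M[:3,:3].T+M[:3,3]
E
python3 - <<'E'
from h import *
print(robot.read_state())
for n in ['top','scene']:
    im,d,i=cam(n); print(n,i)
    cv2.imwrite(f'pics/{n}1.png',im[:,:,::-1]); np.savez(f'{n}1.npz',im=im,d=d,P=pts(d,i))
E
```

```text
{'t': 0.0, 'q': array([-1.36942312e+00,  1.31161734e-01,  1.48928921e+00, -2.73765842e-05,
        1.52300803e+00, -8.54510466e-02]), 'dq': array([-2.48784812e-04, -5.03147494e-04,  1.13985114e-03, -2.56362602e-03,
        2.15325087e-05,  1.01455030e-03]), 'joint_torque': array([ 6.90280995e-04, -5.59847617e+01, -4.91758275e+01,  7.70951039e-02,
        3.55733733e-02, -1.40469292e-04]), 'tool_pos': array([ 0.169599  , -0.57487177,  0.18998172]), 'orientation': array([-3.10749856e+00, -4.48735695e-01,  2.12578475e-04]), 'force': array([-0.29203709, -0.27621063,  0.08053733]), 'wrist_torque': array([ 0.01245337,  0.00695701, -0.00666639]), 'opening': 0.09297418156830654}
top {'vertical_fov': 53.903511321113314, 'cx': 325.06653768194366, 'cy': 194.45475992767172, 'cam_to_world': array([[ 0.01655935,  0.99768124, -0.06601464,  0.48470759],
       [-0.9997602 ,  0.01746774,  0.01320706,  0.01668395],
       [ 0.01432956,  0.06578011,  0.99773125,  1.36502795],
       [ 0.        ,  0.        ,  0.        ,  1.        ]])}
scene {'vertical_fov': 47.90126642101173, 'cx': 319.06417037654967, 'cy': 198.33247128290392, 'cam_to_world': array([[-0.68601467, -0.5872588 ,  0.42954741,  1.09255275],
       [ 0.72751033, -0.56225443,  0.39319038,  0.48642455],
       [ 0.01061042,  0.58223454,  0.81295163,  1.07176342],
       [ 0.        ,  0.        ,  0.        ,  1.        ]])}
```

View pics/top1.png

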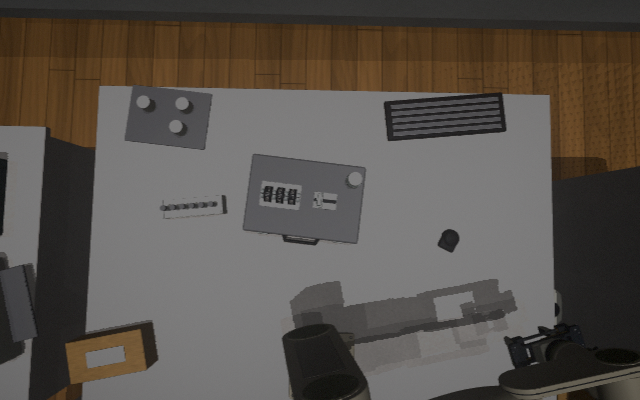

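View pics/scene1.png

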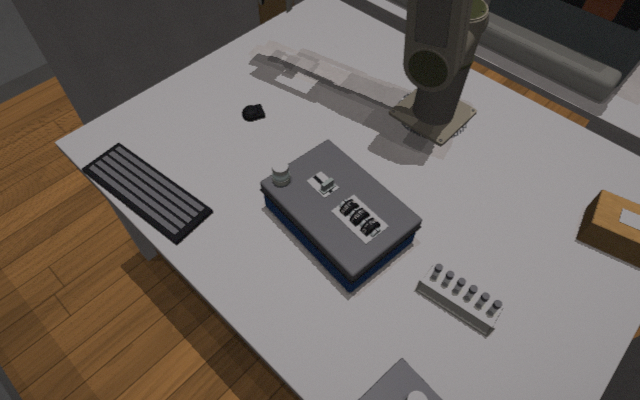

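The top view shows the case around (305,198), wheels at (268–293,195), catch (325,201), jar (355,179), rack (195,206) and mouse (449,240). The scene view agrees. Next I measure the lid.

```bash
python3 - <<'E'
from h import *
z=np.load('top1.npz');P=z['P'];im=z['im']
box=np.zeros((400,640),bool);box[145:255,235:375]=1
m=box&(P[...,2]>.105)&(P[...,2]<.135)
n,l,s,c=cv2.connectedComponentsWithStats(m.astype(np.uint8)); k=1+s[1:,4].argmax(); m=l==k
print('lid z',np.median(P[m][:,2]),m.sum())
r=cv2.minAreaRect((P[m][:,:2]*1000).astype(np.float32)); print(r, cv2.boxPoints(r))
b=box&(P[...,2]>.16); n,l,s,c=cv2.connectedComponentsWithStats(b.astype(np.uint8))
for j in range(1,n):
    if s[j,4]>20: print(s[j],P[l==j].mean(0))
E
```

```text
lid z 0.11964880077592244 8295
((553.3330688476562, 65.07933044433594), (366.4725036621094, 250.45925903320312), 84.0018539428711) [[ 409.64154 -104.06772]
 [ 658.72955 -130.23978]
 [ 697.0246   234.22638]
 [ 447.93658  260.39844]]
[348 172  15  14 162] [ 0.61310126 -0.08945328  0.17891059]
```

```bash
python3 -m pendant '[{"translation":[10,-10,-45],"twist":[0,0,0],"grip":-1},{"translation":[20,-20,-38],"twist":[0,0,0],"grip":-1},{"translation":[34,-34,-12],"twist":[0,0,0],"grip":-1},{"translation":[34,-34,-10],"twist":[0,0,0],"grip":-1},{"translation":[34,-34,-5],"twist":[0,0,0],"grip":-1},{"translation":[35,-35,0],"twist":[0,0,0],"grip":-1},{"translation":[35,-35,0],"twist":[0,0,0],"grip":-1},{"translation":[35,-35,0],"twist":[0,0,0],"grip":-1},{"translation":[35,-35,0],"twist":[0,0,0],"grip":-1},{"translation":[35,-35,0],"twist":[0,0,0],"grip":-1}]' 20
cat > g.py <<'E'
# tool state relative to case frame
from h import *
YAW=np.radians(-6.0); C=np.array([.5533,.0651])
def st(goal=None):
    s=robot.read_state(); T=R.from_rotvec(s['orientation']); M=T.as_matrix()
    c=R.from_euler('z',-YAW).apply(np.r_[s['tool_pos'][:2]-C,s['tool_pos'][2]-.12])*1000
    y=np.degrees(np.arctan2(M[1,1],M[0,1])-YAW)
    print('t %.2f case xyz mm'%s['t'],c.round(1),'jaw yaw in case deg %.1f'%y,'tilt',np.degrees(np.arccos(-M[2,2])).round(2),'F',s['force'].round(1),'open',round(s['opening'],4))
    if goal is not None:
        w=R.from_euler('z',YAW).apply(np.array(goal)-c); print('tool shift mm',T.inv().apply(w).round(1))
E
python3 -c "
from g import *; st([0,77,180]); print(robot.read_state()['q'])"
```

```text
t: 1.1
tool_pos: [0.3776, -0.1876, 0.3013]
orientation: [-3.101, -0.43, -0.0]
force: [0.6, -0.5, -0.7]
opening: 0.0177
t 1.10 case xyz mm [-148.4 -269.7  181.3] jaw yaw in case deg -68.2 tilt 0.61 F [ 0.6 -0.5 -0.7] open 0.0177
tool shift mm [ 266.5 -266.8    4.6]
[-0.59073142 -0.37193157  1.75208709  0.00825066  1.76842467  0.70585341]
```

```bash
python3 -m pendant '[{"translation":[33,-33,0],"twist":[0,0,-0.149],"grip":-1},{"translation":[38,-28,0],"twist":[0,0,-0.149],"grip":-1},{"translation":[41,-22,0],"twist":[0,0,-0.149],"grip":-1},{"translation":[44,-15,0],"twist":[0,0,-0.149],"grip":-1},{"translation":[46,-9,0],"twist":[0,0,-0.149],"grip":-1},{"translation":[47,-2,0],"twist":[0,0,-0.149],"grip":-1},{"translation":[47,5,0],"twist":[0,0,-0.149],"grip":-1},{"translation":[45,12,0],"twist":[0,0,-0.149],"grip":-1},{"translation":[0,0,0],"twist":[0,0,0],"grip":-1},{"translation":[0,0,0],"twist":[0,0,0],"grip":-1}]'
python3 - <<'E'
from g import *; st([0,77,180])
im,d,i=cam('wrist'); cv2.imwrite('pics/w1.png',im[:,:,::-1]); np.savez('w1.npz',im=im,d=d,P=pts(d,i)); print(i)
E
```

```text
t: 2.1
tool_pos: [0.5614, 0.1628, 0.2984]
orientation: [-2.298, -2.123, -0.001]
force: [0.1, -0.4, 0.2]
opening: 0.0004
t 2.10 case xyz mm [ -2.1  98.1 178.4] jaw yaw in case deg 1.5 tilt 0.72 F [ 0.1 -0.4  0.2] open 0.0004
tool shift mm [-21.1   1.6  -1.8]
{'vertical_fov': 70.55616724374902, 'cx': 317.5574952715937, 'cy': 196.39121518743903, 'cam_to_world': array([[ 0.99681496,  0.07461155,  0.02816105,  0.56984362],
       [-0.07924194,  0.96642969,  0.24440615,  0.22998354],
       [-0.00898015, -0.24585924,  0.96926394,  0.49213533],
       [ 0.        ,  0.        ,  0.        ,  1.        ]])}
```

View pics/w1.png

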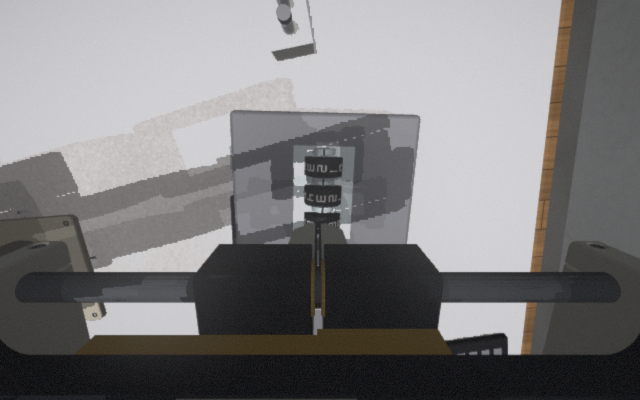

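The wrist picture shows the left wheel at (323,165), the middle one at (323,196) and the right one half-hidden at row 217. I'll move to the right and down for a closer look.

```bash
python3 -m pendant '[{"translation":[-40,1,20],"twist":[0,0,0.026],"grip":-1},{"translation":[-40,0,20],"twist":[0,0,0],"grip":-1},{"translation":[-20,0,40],"twist":[0,0,0],"grip":-1},{"translation":[-5,0,40],"twist":[0,0,0],"grip":-1},{"translation":[0,0,15],"twist":[0,0,0],"grip":-1},{"translation":[0,0,0],"twist":[0,0,0],"grip":-1},{"translation":[0,0,0],"twist":[0,0,0],"grip":-1},{"translation":[0,0,0],"twist":[0,0,0],"grip":-1},{"translation":[0,0,0],"twist":[0,0,0],"grip":-1},{"translation":[0,0,0],"twist":[0,0,0],"grip":-1}]'
python3 - <<'E'
from g import *; st()
im,d,i=cam('wrist'); P=pts(d,i); np.savez('w2.npz',im=im,d=d,P=P)
M=np.array(i['cam_to_world']); F=f(i)
for y in (115,77,39,-45):
    w=np.r_[C+R.from_euler('z',YAW).as_matrix()[:2,:2]@[0,y/1000],.145]; p=(w-M[:3,3])@M[:3,:3]
    print(y,i['cx']+F*p[0]/-p[2], i['cy']-F*p[1]/-p[2])
g=cv2.convertScaleAbs(im,alpha=1.6)
cv2.imwrite('pics/w2.png',cv2.resize(np.rot90(g[60:260,250:400])[:,:,::-1],None,fx=4,fy=4,interpolation=cv2.INTER_CUBIC))
c=P-np.r_[C,.12]; c=c@R.from_euler('z',YAW).as_matrix()*1000
for y in (115,77,39):
    m=(abs(c[...,1]-y)<9)&(abs(c[...,0])<30)&(c[...,2]>10)&(c[...,2]<40)
    q=c[m]; print(y,m.sum(),'top z',np.percentile(q[:,2],[50,95,99]) if len(q) else '', 'x of top', q[q[:,2]>np.percentile(q[:,2],80)][:,0].mean() if len(q) else '')
E
```

```text
t: 3.15
tool_pos: [0.5504, 0.0469, 0.1664]
orientation: [-2.354, -2.076, -0.015]
force: [-0.4, -0.6, -0.2]
opening: 0.0005
t 3.15 case xyz mm [ -1.  -18.4  46.4] jaw yaw in case deg -1.2 tilt 0.59 F [-0.4 -0.6 -0.2] open 0.0005
115 312.74721346451076 25.045146916221086
77 314.0909499353287 84.59245046542947
39 315.31591179295805 138.87629045680217
-45 317.6737028506211 243.3611376462313
115 1825 top z [22.88403919 25.90403268 26.56051709] x of top 4.622947234704121
77 1623 top z [23.94417121 27.11979789 27.89255896] x of top 4.566290656097562
39 1320 top z [20.71952613 23.45585979 24.1801883 ] x of top 4.931614575147276
```

View pics/w2.png

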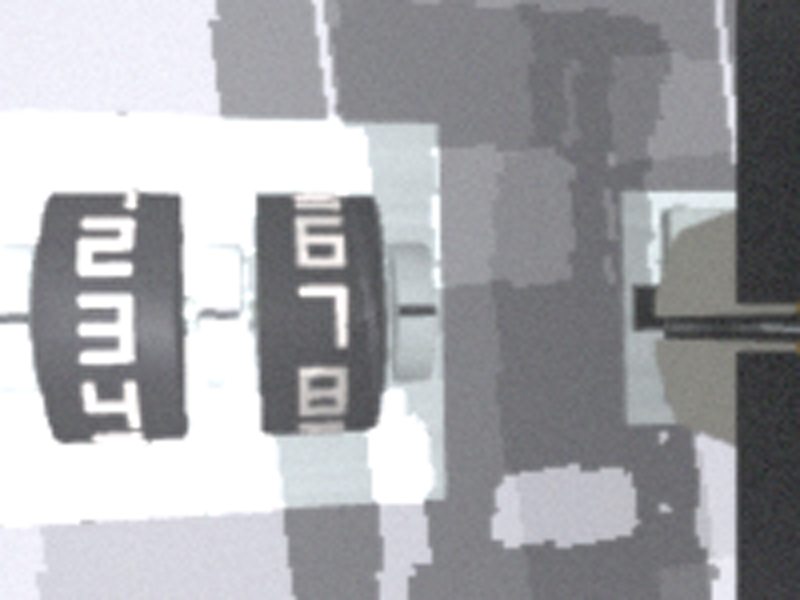

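Middle wheel shows about 3: the digits 2, 3, 4 sit at y = 245, 330, 410 with the index line at 315. The right wheel shows 7 almost exactly on the line (y 317 against 312). The left wheel is outside this crop. I'll fit the cylinders from depth and find the digit blob angles.

```bash
cat > w.py <<'E'
from g import *
from scipy.optimize import least_squares
def wheels(im,P,crop=None):
    c=(P-np.r_[C,.12])@R.from_euler('z',YAW).as_matrix()*1000
    gr=im.max(2).astype(float)
    for k,y in enumerate((115,77,39)):
        m=(abs(c[...,1]-y)<10)&(abs(c[...,0]-3)<20)&(c[...,2]>8)&(c[...,2]<40)
        if m.sum()<200: continue
        q=c[m]; r=least_squares(lambda p:np.hypot(q[:,0]-p[0],q[:,2]-p[1])-25,[0,0],loss='soft_l1').x
        a=np.degrees(np.arctan2(c[...,0]-r[0],c[...,2]-r[1])); rad=np.hypot(c[...,0]-r[0],c[...,2]-r[1])
        mm=(abs(c[...,1]-y)<11)&(abs(rad-25)<4)&(abs(a)<65)
        b=(mm&(gr>np.percentile(gr[mm],40)+60*0+ (gr[mm].max()-np.percentile(gr[mm],40))*.45)).astype(np.uint8)
        h,_=np.histogram(a[b>0],bins=np.arange(-63,66,6))
        n,l,s,_=cv2.connectedComponentsWithStats(b)
        print('wheel',k,'axle x %.1f top z %.1f'%(r[0],r[1]+25),'blobs (mid angle deg, lo, hi, n):',sorted([((a[l==j].min()+a[l==j].max())/2).round(1),a[l==j].min().round(),a[l==j].max().round(),s[j,4]] for j in range(1,n) if s[j,4]>8))
    return c
E
python3 - <<'E'
from w import *
z=np.load('w2.npz'); im,P=z['im'],z['P']; c=wheels(im,P)
m=(c[...,2]>25)&(c[...,2]<34)&(abs(c[...,1]+50)<25)&(abs(c[...,0])<30)
print('catch',m.sum(),np.median(c[m],0) if m.sum() else '')
g=cv2.convertScaleAbs(im,alpha=1.6)
cv2.imwrite('pics/w3.png',cv2.resize(np.rot90(g[0:190,250:380])[:,:,::-1],None,fx=4,fy=4,interpolation=cv2.INTER_CUBIC))
E
```

```text
wheel 0 axle x 4.7 top z 25.3 blobs (mid angle deg, lo, hi, n): [[np.float64(-41.1), np.float64(-55.0), np.float64(-27.0), np.int32(115)], [np.float64(-5.0), np.float64(-19.0), np.float64(9.0), np.int32(156)], [np.float64(30.2), np.float64(18.0), np.float64(43.0), np.int32(43)], [np.float64(57.7), np.float64(51.0), np.float64(65.0), np.int32(39)]]
wheel 1 axle x 4.7 top z 26.6 blobs (mid angle deg, lo, hi, n): [[np.float64(-41.0), np.float64(-54.0), np.float64(-28.0), np.int32(60)], [np.float64(-6.4), np.float64(-20.0), np.float64(7.0), np.int32(139)], [np.float64(29.8), np.float64(16.0), np.float64(44.0), np.int32(115)]]
wheel 2 axle x 4.7 top z 23.0 blobs (mid angle deg, lo, hi, n): [[np.float64(-36.2), np.float64(-48.0), np.float64(-24.0), np.int32(58)], [np.float64(-1.1), np.float64(-14.0), np.float64(12.0), np.int32(69)], [np.float64(32.9), np.float64(19.0), np.float64(47.0), np.int32(90)], [np.float64(59.1), np.float64(54.0), np.float64(64.0), np.int32(21)]]
catch 0
```

View pics/w3.png

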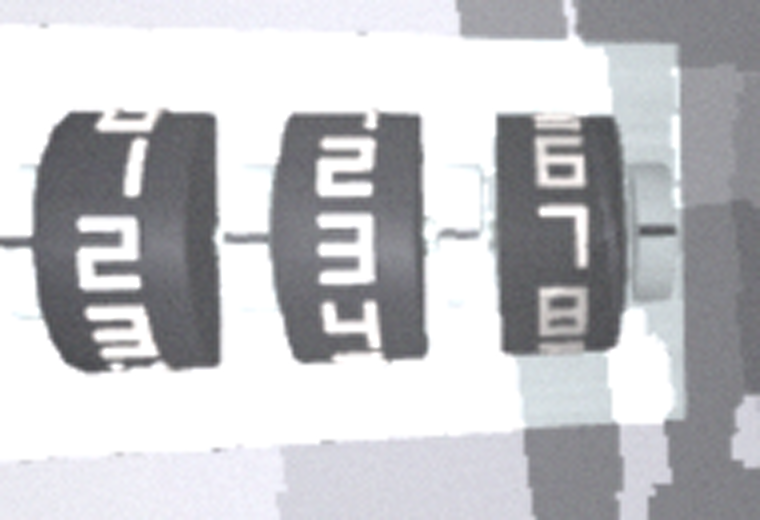

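The left wheel shows 2 (2 at −5°, so about 67°; target 144°, which is about +33.6 mm of roll). The middle wheel shows 3 (about 101.7°; target 72°, about −13 mm). The right wheel is already on 7 (about 250.5° against 252°, tolerance ±9°), so I leave it alone. The axle fit moves the case centre +4.7 mm along x, and equal x for all three wheels confirms the yaw.

```bash
sed -i 's/C=np.array(.*/C=np.array([.5578,.0646])/' g.py; python3 - <<'E'
from w import *
st([6.5,77,46])
z=np.load('w2.npz'); c=(z['P']-np.r_[C,.12])@R.from_euler('z',YAW).as_matrix()*1000
m=(c[...,2]>19)&(c[...,2]<30)&(abs(c[...,0])<6)
ys=np.sort(c[m][:,1]); print('y runs',[ (r[0].round(1),r[-1].round(1)) for r in np.split(ys,np.where(np.diff(ys)>2)[0]+1)])
E
```

```text
t 3.20 case xyz mm [ -5.4 -18.3  46.5] jaw yaw in case deg -1.2 tilt 0.6 F [-0.1  0.1 -0.5] open 0.0006
tool shift mm [95.5  9.9  1.5]
y runs [(np.float64(25.7), np.float64(49.8)), (np.float64(63.7), np.float64(87.8)), (np.float64(101.5), np.float64(125.9))]
```

```bash
python3 -m pendant '[{"translation":[31,4,0],"twist":[0,0,-0.02],"grip":-1},{"translation":[32,4,0],"twist":[0,0,0],"grip":-1},{"translation":[31,3,0],"twist":[0,0,0],"grip":-1},{"translation":[3,1,4],"twist":[0,0,0],"grip":-1},{"translation":[0,0,4],"twist":[0,0,0],"grip":-1},{"translation":[0,0,3],"twist":[0,0,0],"grip":-1},{"translation":[0,0,2],"twist":[0,0,0],"grip":-1},{"translation":[0,0,0],"twist":[0,0,0],"grip":-1},{"translation":[0,0,0],"twist":[0,0,0],"grip":-1},{"translation":[0,0,0],"twist":[0,0,0],"grip":-1}]'
python3 -c "
from g import *; st([6.5,76,28])"
```

```text
t: 4.2
tool_pos: [0.5761, 0.1426, 0.1571]
orientation: [2.336, 2.098, 0.021]
force: [-0.6, 1.4, -0.8]
opening: 0.0006
t 4.20 case xyz mm [10.  79.5 37.1] jaw yaw in case deg -0.1 tilt 0.78 F [-0.6  1.4 -0.8] open 0.0006
tool shift mm [-3.6 -3.6  9. ]
```

```bash
python3 -m pendant '[{"translation":[-2,-2,2],"twist":[0,0,0],"grip":-1},{"translation":[-2,-2,2],"twist":[0,0,0],"grip":-1},{"translation":[0,0,2],"twist":[0,0,0],"grip":-1},{"translation":[0,0,2],"twist":[0,0,0],"grip":-1},{"translation":[0,0,1],"twist":[0,0,0],"grip":-1},{"translation":[0,0,0],"twist":[0,0,0],"grip":-1},{"translation":[0,0,0],"twist":[0,0,0],"grip":-1},{"translation":[0,0,0],"twist":[0,0,0],"grip":-1},{"translation":[0,0,0],"twist":[0,0,0],"grip":-1},{"translation":[0,0,0],"twist":[0,0,0],"grip":-1}]'
python3 -c "
from g import *; st([6.5,76,28])"
```

```text
t: 5.2
tool_pos: [0.5716, 0.1384, 0.1476]
orientation: [2.337, 2.097, 0.022]
force: [0.8, 0.7, -0.3]
opening: 0.0007
t 5.20 case xyz mm [ 6.  74.8 27.6] jaw yaw in case deg -0.2 tilt 0.81 F [ 0.8  0.7 -0.3] open 0.0007
tool shift mm [ 1.2  0.5 -0.3]
```

```bash
python3 -m pendant '[{"translation":[0,0,0.6],"twist":[0,0,0],"grip":-1},{"translation":[0,0,0.6],"twist":[0,0,0],"grip":-1},{"translation":[0,0,0.6],"twist":[0,0,0],"grip":-1},{"translation":[0,0,0.6],"twist":[0,0,0],"grip":-1},{"translation":[0,0,0],"twist":[0,0,0],"grip":-1},{"translation":[0,0,0],"twist":[0,0,0],"grip":-1},{"translation":[0,0,0],"twist":[0,0,0],"grip":-1},{"translation":[0,0,0],"twist":[0,0,0],"grip":-1},{"translation":[0,0,0],"twist":[0,0,0],"grip":-1},{"translation":[0,0,0],"twist":[0,0,0],"grip":-1}]'
python3 -c "
from g import *; st([6.5,76,24])"
```

```text
t: 6.2
tool_pos: [0.5717, 0.1384, 0.1452]
orientation: [2.337, 2.097, 0.022]
force: [-0.2, -0.1, -0.6]
opening: 0.0005
t 6.20 case xyz mm [ 6.1 74.9 25.2] jaw yaw in case deg -0.2 tilt 0.82 F [-0.2 -0.1 -0.6] open 0.0005
tool shift mm [1.1 0.4 1.2]
```

Accurate, with no contact at 25.2. Down a further 2 mm.

```bash
python3 -m pendant '[{"translation":[0,0,0.5],"twist":[0,0,0],"grip":-1},{"translation":[0,0,0.5],"twist":[0,0,0],"grip":-1},{"translation":[0,0,0.5],"twist":[0,0,0],"grip":-1},{"translation":[0,0,0.5],"twist":[0,0,0],"grip":-1},{"translation":[0,0,0],"twist":[0,0,0],"grip":-1},{"translation":[0,0,0],"twist":[0,0,0],"grip":-1},{"translation":[0,0,0],"twist":[0,0,0],"grip":-1},{"translation":[0,0,0],"twist":[0,0,0],"grip":-1},{"translation":[0,0,0],"twist":[0,0,0],"grip":-1},{"translation":[0,0,0],"twist":[0,0,0],"grip":-1}]'
python3 -c "
from g import *; st([6.5,76,24])"
```

```text
t: 7.2
tool_pos: [0.5717, 0.1384, 0.143]
orientation: [2.337, 2.097, 0.022]
force: [-0.5, 0.2, 0.6]
opening: 0.0006
t 7.20 case xyz mm [ 6.1 74.9 23. ] jaw yaw in case deg -0.2 tilt 0.82 F [-0.5  0.2  0.6] open 0.0006
tool shift mm [ 1.1  0.4 -1. ]
```

```bash
python3 -m pendant '[{"translation":[0,0,0.4],"twist":[0,0,0],"grip":-1},{"translation":[0,0,0.4],"twist":[0,0,0],"grip":-1},{"translation":[0,0,0.4],"twist":[0,0,0],"grip":-1},{"translation":[0,0,0.4],"twist":[0,0,0],"grip":-1},{"translation":[0,0,0],"twist":[0,0,0],"grip":-1},{"translation":[0,0,0],"twist":[0,0,0],"grip":-1},{"translation":[0,0,0],"twist":[0,0,0],"grip":-1},{"translation":[0,0,0],"twist":[0,0,0],"grip":-1},{"translation":[0,0,0],"twist":[0,0,0],"grip":-1},{"translation":[0,0,0],"twist":[0,0,0],"grip":-1}]'
python3 -c "
from g import *; st([6.5,76,24])"
```

```text
t: 8.2
tool_pos: [0.5718, 0.1385, 0.1412]
orientation: [2.336, 2.097, 0.022]
force: [0.1, -0.6, 0.0]
opening: 0.0006
t 8.20 case xyz mm [ 6.2 74.9 21.2] jaw yaw in case deg -0.2 tilt 0.82 F [ 0.1 -0.6  0. ] open 0.0006
tool shift mm [ 1.1  0.3 -2.8]
```

```bash
python3 - <<'E'
from w import *
im,d,i=cam('scene'); g=cv2.convertScaleAbs(im,alpha=1.8)
a=cv2.resize(g[130:270,270:430][:,:,::-1],(640,560),interpolation=cv2.INTER_CUBIC)
cv2.imwrite('pics/s2.png',a)
E
```

```text
(no output)
```

View pics/s2.png

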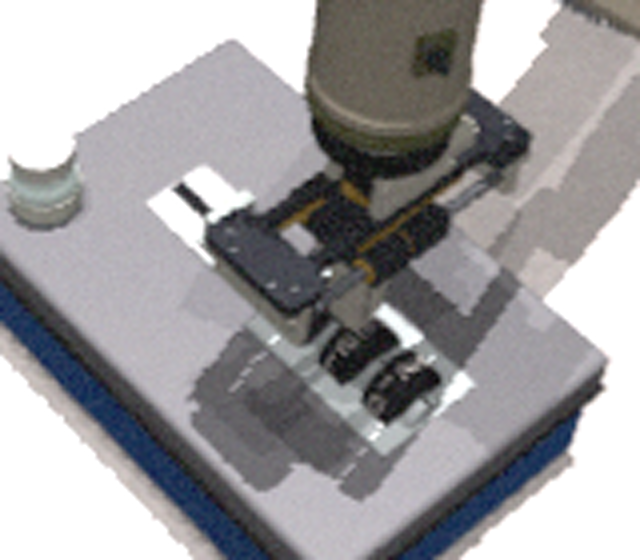

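The picture shows the finger tip near (350,320), by the middle wheel at (360,350), and possibly still above it. I'll check tip height and wheel position in depth.

```bash
python3 - <<'E'
from w import *
Rz=R.from_euler('z',YAW).as_matrix()
for n in ('scene','wrist'):
    im,d,i=cam(n); P=pts(d,i); c=(P-np.r_[C,.12])@Rz*1000
    c[d==0]=999
    print(n)
    for y0 in range(15,131,5):
        m=(abs(c[...,1]-y0)<2.5)&(abs(c[...,0])<45)&(c[...,2]>5)&(c[...,2]<75)
        if m.sum()>4:
            q=c[m]; print(y0,m.sum(),'z pct',np.percentile(q[:,2],[5,50,95]).round(1),'x',np.percentile(q[:,0],[5,95]).round(1))
    if n=='wrist': np.savez('w4.npz',im=im,P=P,d=d)
    else: np.savez('s4.npz',im=im,P=P,d=d)
E
```

```text
scene
50 24 z pct [ 6.3 16.5 22.5] x [-0.6 17.7]
55 13 z pct [ 6.  11.7 17.8] x [-0.1 17.1]
60 10 z pct [ 7.5 12.4 14.6] x [-2.3 11.1]
65 6 z pct [ 5.8 16.5 24.3] x [-27.7  19.2]
70 26 z pct [ 8.9 22.5 63.5] x [ 5.  21.7]
75 39 z pct [ 9.7 22.8 65. ] x [-19.3  20.8]
80 34 z pct [ 7.4 23.9 70.6] x [-13.6  21.4]
85 81 z pct [15.9 54.4 73.6] x [-9.8 20.5]
90 61 z pct [ 6.5 16.5 27.6] x [-18.3  18. ]
95 16 z pct [ 6.3 11.1 15. ] x [-11.5   9.6]
100 6 z pct [10.5 13.1 15.1] x [-4.3  8.5]
105 26 z pct [ 6.5 20.6 26.1] x [-17.7  21.5]
110 34 z pct [ 8.7 21.6 25.5] x [-18.5  21.2]
115 38 z pct [11.1 20.6 25.7] x [-17.   21.5]
120 38 z pct [ 7.  21.6 26.8] x [-18.8  22.3]
125 53 z pct [ 6.7 18.  25.5] x [-15.5  20.9]
130 28 z pct [ 6.6 11.3 21.8] x [-19.6  18.3]
wrist
65 65 z pct [ 8.  19.2 23.5] x [-22.8  15.5]
70 141 z pct [ 8.4 19.  24.8] x [-22.4  23.2]
75 368 z pct [11.8 23.3 26.9] x [-21.8  22.1]
80 681 z pct [13.2 26.  73.1] x [-19.2  21.2]
85 1024 z pct [13.5 53.4 72.9] x [-17.3  20.3]
90 452 z pct [ 6.3 13.7 23.8] x [-18.1  18.2]
95 235 z pct [ 7.2 12.5 15. ] x [-12.2  11.8]
100 142 z pct [ 7.5 13.1 24.2] x [-15.3  14.1]
105 451 z pct [11.3 22.5 25.8] x [-20.4  21. ]
110 460 z pct [10.4 22.8 26. ] x [-21.5  21.7]
115 480 z pct [10.2 22.6 26. ] x [-21.1  21.7]
120 497 z pct [10.1 22.4 25.7] x [-20.3  21.6]
125 435 z pct [ 9.9 20.5 25.4] x [-20.1  20.7]
130 184 z pct [ 6.9 12.5 15.1] x [-11.8  12.4]
```

```bash
python3 - <<'E'
from w import *
Rz=R.from_euler('z',YAW).as_matrix()
for n in ('w4','s4'):
    z=np.load(n+'.npz'); c=(z['P']-np.r_[C,.12])@Rz*1000; c[z['d']==0]=999
    m=(abs(c[...,1]-82)<6)&(abs(c[...,0]-8)<16)&(c[...,2]>15)&(c[...,2]<75)
    print(n,np.histogram(c[m][:,2],bins=np.arange(15,76,3)))
    for zl in range(24,60,4):
        k=m&(abs(c[...,2]-zl)<2)
        if k.sum(): print(zl,k.sum(),'x',np.percentile(c[k][:,0],[3,97]).round(1),'y',np.percentile(c[k][:,1],[3,50,97]).round(1),'rgb',z['im'][k].mean(0).round())
im=cv2.convertScaleAbs(np.load('w4.npz')['im'],alpha=2)
cv2.imwrite('pics/w4.png',cv2.resize(im[20:270,220:420][:,:,::-1],None,fx=2.4,fy=2.4,interpolation=cv2.INTER_CUBIC))
E
```

```text
w4 (array([ 82, 107, 137, 398,  53,   0,   0,   0,   0,   0,   0,  35,  53,
        80,  81,  98, 106, 112, 112, 132]), array([15, 18, 21, 24, 27, 30, 33, 36, 39, 42, 45, 48, 51, 54, 57, 60, 63,
       66, 69, 72, 75]))
24 324 x [-7.6 14.2] y [76.6 82.8 87.8] rgb [51. 51. 52.]
28 228 x [-7.1  6.4] y [76.3 81.4 87.3] rgb [54. 54. 55.]
48 21 x [ 1.7 13.8] y [81.1 82.7 83. ] rgb [75. 75. 73.]
52 67 x [-1.6 16. ] y [81.1 82.7 83.2] rgb [77. 77. 74.]
56 112 x [-5.4 19.7] y [81.1 82.8 83.2] rgb [80. 80. 77.]
s4 (array([ 4, 13,  7, 17,  5,  0,  0,  0,  0,  0,  1,  4,  2,  4,  3,  8,  9,
        6,  6, 11]), array([15, 18, 21, 24, 27, 30, 33, 36, 39, 42, 45, 48, 51, 54, 57, 60, 63,
       66, 69, 72, 75]))
24 13 x [-6.8  9.9] y [76.3 79.6 85.8] rgb [33. 31. 31.]
28 14 x [-6.1  9.8] y [79.  82.5 86.1] rgb [28. 27. 27.]
48 4 x [-1.7  3.2] y [82.8 83.6 84.7] rgb [54. 52. 49.]
52 3 x [ 4.6 12. ] y [83.2 84.4 84.7] rgb [54. 53. 51.]
56 5 x [-3.3 15.3] y [84.2 84.6 84.9] rgb [74. 73. 72.]
```

View pics/w4.png

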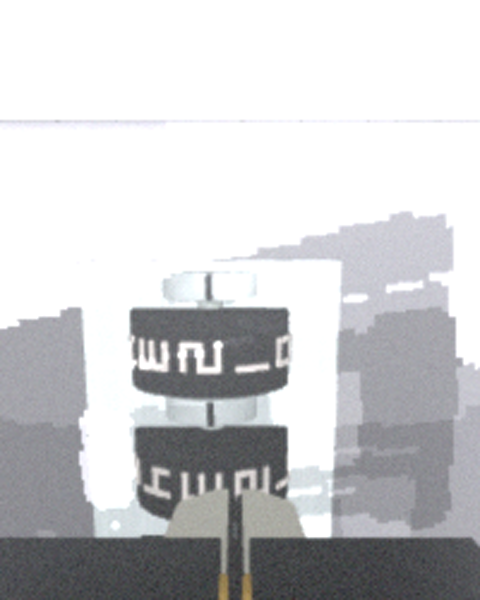

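The picture shows the tips ending at (235,490) with the middle wheel's digits visible beneath them. Both cameras put the real fingertip at about z = 47 over the lid while the TCP reads 21, so the tip is still about 20 mm above the wheel, which agrees with zero force. I'll go down 12 mm and then look again in depth.

```bash
python3 -m pendant '[{"translation":[0,0,1.5],"twist":[0,0,0],"grip":-1},{"translation":[0,0,1.5],"twist":[0,0,0],"grip":-1},{"translation":[0,0,1.5],"twist":[0,0,0],"grip":-1},{"translation":[0,0,1.5],"twist":[0,0,0],"grip":-1},{"translation":[0,0,1.5],"twist":[0,0,0],"grip":-1},{"translation":[0,0,1.5],"twist":[0,0,0],"grip":-1},{"translation":[0,0,1.5],"twist":[0,0,0],"grip":-1},{"translation":[0,0,1.5],"twist":[0,0,0],"grip":-1},{"translation":[0,0,0],"twist":[0,0,0],"grip":-1},{"translation":[0,0,0],"twist":[0,0,0],"grip":-1}]'
cat > tip.py <<'E'
from w import *
st([6.5,76,0])
im,d,i=cam('wrist'); P=pts(d,i); np.savez('wl.npz',im=im,P=P,d=d)
c=wheels(im,P); c[d==0]=999; s=robot.read_state()
t=R.from_euler('z',-YAW).apply(np.r_[s['tool_pos'][:2]-C,0])*1000
m=(abs(c[...,1]-t[1]-7.5)<1.6)&(abs(c[...,0]-t[0])<25)&(c[...,2]>25)&(c[...,2]<75)
print(np.histogram(c[m][:,2],bins=np.arange(24,76,2))[0])
E
python3 tip.py
```

```text
t: 9.35
tool_pos: [0.5717, 0.1385, 0.1278]
orientation: [2.337, 2.097, 0.022]
force: [-0.2, 0.1, 0.5]
opening: 0.0005
t 9.35 case xyz mm [ 6.1 75.   7.8] jaw yaw in case deg -0.2 tilt 0.79 F [-0.2  0.1  0.5] open 0.0005
tool shift mm [1.  0.3 7.8]
wheel 0 axle x 0.1 top z 25.3 blobs (mid angle deg, lo, hi, n): [[np.float64(-46.0), np.float64(-54.0), np.float64(-38.0), np.int32(27)], [np.float64(-16.7), np.float64(-18.0), np.float64(-15.0), np.int32(13)], [np.float64(-3.7), np.float64(-7.0), np.float64(0.0), np.int32(27)], [np.float64(5.2), np.float64(3.0), np.float64(8.0), np.int32(23)]]
wheel 1 axle x 0.1 top z 26.7 blobs (mid angle deg, lo, hi, n): [[np.float64(-40.0), np.float64(-52.0), np.float64(-28.0), np.int32(74)], [np.float64(-17.6), np.float64(-20.0), np.float64(-15.0), np.int32(14)], [np.float64(23.9), np.float64(16.0), np.float64(31.0), np.int32(21)], [np.float64(41.4), np.float64(38.0), np.float64(44.0), np.int32(11)]]
[47 67  0  0  0 16 28 34 45 58 60 62 63 71 74 73 86 74 88 93 47 23 16 18
 27]
```

```bash
python3 -m pendant '[{"translation":[0,0,1.5],"twist":[0,0,0],"grip":-1},{"translation":[0,0,1.5],"twist":[0,0,0],"grip":-1},{"translation":[0,0,1.5],"twist":[0,0,0],"grip":-1},{"translation":[0,0,0.5],"twist":[0,0,0],"grip":-1},{"translation":[0,0,0.5],"twist":[0,0,0],"grip":-1},{"translation":[0,0,0.5],"twist":[0,0,0],"grip":-1},{"translation":[0,0,0.5],"twist":[0,0,0],"grip":-1},{"translation":[0,0,0],"twist":[0,0,0],"grip":-1},{"translation":[0,0,0],"twist":[0,0,0],"grip":-1},{"translation":[0,0,0],"twist":[0,0,0],"grip":-1}]'
python3 -c "
from g import *; st([6.5,76,0])"
```

```text
t: 10.4
tool_pos: [0.5719, 0.1386, 0.1209]
orientation: [2.337, 2.097, 0.022]
force: [-0.1, 0.1, -0.2]
opening: 0.0005
t 10.40 case xyz mm [ 6.3 75.1  0.9] jaw yaw in case deg -0.2 tilt 0.81 F [-0.1  0.1 -0.2] open 0.0005
tool shift mm [0.9 0.2 0.9]
```

```bash
python3 -m pendant '[{"translation":[0,0,0.4],"twist":[0,0,0],"grip":-1},{"translation":[0,0,0.4],"twist":[0,0,0],"grip":-1},{"translation":[0,0,0.4],"twist":[0,0,0],"grip":-1},{"translation":[0,0,0.4],"twist":[0,0,0],"grip":-1},{"translation":[0,0,0.4],"twist":[0,0,0],"grip":-1},{"translation":[0,0,0],"twist":[0,0,0],"grip":-1},{"translation":[0,0,0],"twist":[0,0,0],"grip":-1},{"translation":[0,0,0],"twist":[0,0,0],"grip":-1},{"translation":[0,0,0],"twist":[0,0,0],"grip":-1},{"translation":[0,0,0],"twist":[0,0,0],"grip":-1}]'
python3 -c "
from g import *; st([6.5,76,0])"
```

```text
t: 11.4
tool_pos: [0.5721, 0.1386, 0.1196]
orientation: [2.336, 2.097, 0.023]
force: [-0.9, 0.1, 1.5]
opening: 0.0004
t 11.40 case xyz mm [ 6.5 75.1 -0.4] jaw yaw in case deg -0.2 tilt 0.84 F [-0.9  0.1  1.5] open 0.0004
tool shift mm [ 0.9  0.  -0.4]
```

```bash
python3 -m pendant '[{"translation":[0,0,0.4],"twist":[0,0,0],"grip":-1},{"translation":[0,0,0.4],"twist":[0,0,0],"grip":-1},{"translation":[0,0,0.4],"twist":[0,0,0],"grip":-1},{"translation":[0,0,0.4],"twist":[0,0,0],"grip":-1},{"translation":[0,0,0],"twist":[0,0,0],"grip":-1},{"translation":[0,0,0],"twist":[0,0,0],"grip":-1},{"translation":[0,0,0],"twist":[0,0,0],"grip":-1},{"translation":[0,0,0],"twist":[0,0,0],"grip":-1},{"translation":[0,0,0],"twist":[0,0,0],"grip":-1},{"translation":[0,0,0],"twist":[0,0,0],"grip":-1}]'
python3 -c "
from g import *; st([6.5,76,0])"
```

```text
t: 12.4
tool_pos: [0.5722, 0.1387, 0.1189]
orientation: [2.336, 2.097, 0.023]
force: [-3.0, -0.9, 4.1]
opening: 0.0006
t 12.40 case xyz mm [ 6.6 75.2 -1.1] jaw yaw in case deg -0.2 tilt 0.86 F [-3.  -0.9  4.1] open 0.0006
tool shift mm [ 0.9 -0.1 -1.1]
```

```bash
python3 -m pendant '[{"translation":[0,0,0.6],"twist":[0,0,0],"grip":-1},{"translation":[0,0,0.6],"twist":[0,0,0],"grip":-1},{"translation":[0,0,0.5],"twist":[0,0,0],"grip":-1},{"translation":[0,-2,0.1],"twist":[0,0,0],"grip":-1},{"translation":[0,-2,0.1],"twist":[0,0,0],"grip":-1},{"translation":[0,-2,0.1],"twist":[0,0,0],"grip":-1},{"translation":[0,-2,0.1],"twist":[0,0,0],"grip":-1},{"translation":[0,-2,0.3],"twist":[0,0,0],"grip":-1},{"translation":[0,-2,0.3],"twist":[0,0,0],"grip":-1},{"translation":[0,-2,0.3],"twist":[0,0,0],"grip":-1}]'
python3 tip.py
```

```text
t: 13.4
tool_pos: [0.5628, 0.1401, 0.1189]
orientation: [2.331, 2.091, 0.037]
force: [2.8, -1.1, 4.9]
opening: 0.0008
t 13.40 case xyz mm [-2.9 75.6 -1.1] jaw yaw in case deg -0.2 tilt 1.47 F [ 2.8 -1.1  4.9] open 0.0008
tool shift mm [ 0.4  9.5 -0.8]
wheel 0 axle x 0.1 top z 25.3 blobs (mid angle deg, lo, hi, n): [[np.float64(-40.4), np.float64(-43.0), np.float64(-38.0), np.int32(13)], [np.float64(-29.4), np.float64(-33.0), np.float64(-26.0), np.int32(23)], [np.float64(-5.6), np.float64(-18.0), np.float64(7.0), np.int32(125)], [np.float64(58.1), np.float64(52.0), np.float64(65.0), np.int32(12)]]
wheel 1 axle x -0.9 top z 27.1 blobs (mid angle deg, lo, hi, n): [[np.float64(-38.6), np.float64(-42.0), np.float64(-35.0), np.int32(9)], [np.float64(-11.7), np.float64(-16.0), np.float64(-7.0), np.int32(17)], [np.float64(7.2), np.float64(1.0), np.float64(13.0), np.int32(19)], [np.float64(31.4), np.float64(28.0), np.float64(34.0), np.int32(10)], [np.float64(44.3), np.float64(39.0), np.float64(49.0), np.int32(42)]]
[32 31 30 36 50 64 57 63 71 63 77 76 77 89 86 81 22 19 17 21 20 19 21 16
  8]
```

```bash
python3 -m pendant '[{"translation":[0,0,-3],"twist":[0,0,0],"grip":-1},{"translation":[0,0,-5],"twist":[0,0,0],"grip":-1},{"translation":[-10,0,-4],"twist":[0,0.02,0],"grip":-1},{"translation":[-25,0,0],"twist":[0,0,0],"grip":-1},{"translation":[-25,0,0],"twist":[0,0,0],"grip":-1},{"translation":[-15,0,0],"twist":[0,0,0],"grip":-1},{"translation":[0,0,0],"twist":[0,0,0],"grip":-1},{"translation":[0,0,0],"twist":[0,0,0],"grip":-1},{"translation":[0,0,0],"twist":[0,0,0],"grip":-1},{"translation":[0,0,0],"twist":[0,0,0],"grip":-1}]'
python3 tip.py; python3 -c "
from g import *
s=robot.read_state();print(R.from_rotvec(s['orientation']).as_matrix().round(3))"
```

```text
t: 14.45
tool_pos: [0.5477, 0.0663, 0.1251]
orientation: [-2.324, -2.091, -0.046]
force: [0.5, -0.0, -0.3]
opening: 0.0007
t 14.45 case xyz mm [-10.2   0.7   5.1] jaw yaw in case deg -0.1 tilt 1.9 F [ 0.5 -0.  -0.3] open 0.0007
tool shift mm [75.1 16.6  7.6]
wheel 0 axle x 0.1 top z 25.3 blobs (mid angle deg, lo, hi, n): [[np.float64(-41.3), np.float64(-56.0), np.float64(-27.0), np.int32(170)], [np.float64(-5.1), np.float64(-19.0), np.float64(9.0), np.int32(226)], [np.float64(29.6), np.float64(17.0), np.float64(42.0), np.int32(58)], [np.float64(57.8), np.float64(51.0), np.float64(65.0), np.int32(48)]]
wheel 1 axle x 0.1 top z 26.6 blobs (mid angle deg, lo, hi, n): [[np.float64(-39.8), np.float64(-52.0), np.float64(-28.0), np.int32(88)], [np.float64(-4.6), np.float64(-18.0), np.float64(9.0), np.int32(188)], [np.float64(30.8), np.float64(17.0), np.float64(45.0), np.int32(159)], [np.float64(58.3), np.float64(53.0), np.float64(63.0), np.int32(10)]]
wheel 2 axle x 0.1 top z 23.0 blobs (mid angle deg, lo, hi, n): [[np.float64(-27.1), np.float64(-30.0), np.float64(-24.0), np.int32(13)], [np.float64(-1.4), np.float64(-13.0), np.float64(10.0), np.int32(30)], [np.float64(33.3), np.float64(19.0), np.float64(47.0), np.int32(68)], [np.float64(56.3), np.float64(54.0), np.float64(59.0), np.int32(10)]]
[ 0  0  0  0 14 25 31 41 53 54 52 61 60 67 67 63 77 78 84 21  7 11  6  6
  7]
[[ 0.105  0.994  0.011]
 [ 0.994 -0.105  0.031]
 [ 0.032  0.008 -0.999]]
```

Only slip so far: wheel 1 is still at about 103°. It needs a firmer, steady press of about 10 N. A zero row gives back about 10% of the press, so a constant small z per row works as force control. I'll level the tilt and return.

```bash
python3 -m pendant '[{"translation":[25,6,0],"twist":[0.01,-0.03,0],"grip":-1},{"translation":[26,6,0],"twist":[0,0,0],"grip":-1},{"translation":[24,5,0],"twist":[0,0,0],"grip":-1},{"translation":[0,0,2],"twist":[0,0,0],"grip":-1},{"translation":[0,0,0.5],"twist":[0,0,0],"grip":-1},{"translation":[0,0,0],"twist":[0,0,0],"grip":-1},{"translation":[0,0,0],"twist":[0,0,0],"grip":-1},{"translation":[0,0,0],"twist":[0,0,0],"grip":-1},{"translation":[0,0,0],"twist":[0,0,0],"grip":-1},{"translation":[0,0,0],"twist":[0,0,0],"grip":-1}]'
python3 -c "
from g import *; st([6.5,76,0])"
```

```text
t: 15.5
tool_pos: [0.5725, 0.1415, 0.1233]
orientation: [-2.334, -2.1, 0.002]
force: [-0.5, -0.1, 0.4]
opening: 0.0004
t 15.50 case xyz mm [ 6.6 78.   3.3] jaw yaw in case deg -0.0 tilt 0.14 F [-0.5 -0.1  0.4] open 0.0004
tool shift mm [-2.  -0.1  3.3]
```

```bash
python3 -m pendant '[{"translation":[-1,0,1],"twist":[0,0,0],"grip":-1},{"translation":[-1,0,1],"twist":[0,0,0],"grip":-1},{"translation":[0,0,1],"twist":[0,0,0],"grip":-1},{"translation":[0,0,0.5],"twist":[0,0,0],"grip":-1},{"translation":[0,0,0.5],"twist":[0,0,0],"grip":-1},{"translation":[0,0,0.5],"twist":[0,0,0],"grip":-1},{"translation":[0,0,0.5],"twist":[0,0,0],"grip":-1},{"translation":[0,0,0.5],"twist":[0,0,0],"grip":-1},{"translation":[0,0,0.25],"twist":[0,0,0],"grip":-1},{"translation":[0,0,0.25],"twist":[0,0,0],"grip":-1}]'
python3 -c "
from g import *; st([6.5,76,0])"
```

```text
t: 16.5
tool_pos: [0.5726, 0.1388, 0.1186]
orientation: [-2.335, -2.1, 0.001]
force: [-1.9, -0.6, 5.1]
opening: 0.0007
t 16.50 case xyz mm [ 6.9 75.3 -1.4] jaw yaw in case deg -0.1 tilt 0.07 F [-1.9 -0.6  5.1] open 0.0007
tool shift mm [ 0.7 -0.4 -1.4]
```

```bash
python3 -m pendant '[{"translation":[0,0,0.6],"twist":[0,0,0],"grip":-1},{"translation":[0,0,0.6],"twist":[0,0,0],"grip":-1},{"translation":[0,-2,0.4],"twist":[0,0,0],"grip":-1},{"translation":[0,-2,0.4],"twist":[0,0,0],"grip":-1},{"translation":[0,-2,0.4],"twist":[0,0,0],"grip":-1},{"translation":[0,-2,0.4],"twist":[0,0,0],"grip":-1},{"translation":[0,-2,0.4],"twist":[0,0,0],"grip":-1},{"translation":[0,-2,0.4],"twist":[0,0,0],"grip":-1},{"translation":[0,-2,0.45],"twist":[0,0,0],"grip":-1},{"translation":[0,-2,0.45],"twist":[0,0,0],"grip":-1}]'
python3 -c "
from g import *; st([6.5,76,0])"
```

```text
t: 17.5
tool_pos: [0.5628, 0.1403, 0.1187]
orientation: [2.33, 2.094, 0.018]
force: [3.4, -0.8, 5.7]
opening: 0.0005
t 17.50 case xyz mm [-2.9 75.9 -1.3] jaw yaw in case deg -0.1 tilt 0.84 F [ 3.4 -0.8  5.7] open 0.0005
tool shift mm [ 0.2  9.5 -1.1]
```

```bash
python3 -m pendant '[{"translation":[0,0,0.6],"twist":[0,0,0],"grip":-1},{"translation":[0,0,0.6],"twist":[0,0,0],"grip":-1},{"translation":[0,0,0.6],"twist":[0,0,0],"grip":-1},{"translation":[0,-1,0.6],"twist":[0,0,0],"grip":-1},{"translation":[0,-1,0.6],"twist":[0,0,0],"grip":-1},{"translation":[0,-1,0.6],"twist":[0,0,0],"grip":-1},{"translation":[0,-1,0.6],"twist":[0,0,0],"grip":-1},{"translation":[0,-1,0.6],"twist":[0,0,0],"grip":-1},{"translation":[0,-1,0.6],"twist":[0,0,0],"grip":-1},{"translation":[0,-1,0.6],"twist":[0,0,0],"grip":-1}]'
python3 tip.py; python3 -c "
from g import *
im=cv2.convertScaleAbs(np.load('wl.npz')['im'],alpha=2)
cv2.imwrite('pics/w5.png',cv2.resize(im[60:270,240:400][:,:,::-1],None,fx=2.8,fy=2.8,interpolation=cv2.INTER_CUBIC))"
```

```text
t: 18.5
tool_pos: [0.5595, 0.1407, 0.1184]
orientation: [2.324, 2.088, 0.031]
force: [3.1, -1.4, 6.3]
opening: 0.0
t 18.50 case xyz mm [-6.3 75.9 -1.6] jaw yaw in case deg -0.1 tilt 1.52 F [ 3.1 -1.4  6.3] open 0.0
tool shift mm [ 0.1 12.8 -1.2]
wheel 0 axle x 0.1 top z 25.4 blobs (mid angle deg, lo, hi, n): [[np.float64(-40.9), np.float64(-55.0), np.float64(-27.0), np.int32(118)], [np.float64(-4.7), np.float64(-18.0), np.float64(9.0), np.int32(171)], [np.float64(29.9), np.float64(18.0), np.float64(42.0), np.int32(41)], [np.float64(57.4), np.float64(51.0), np.float64(64.0), np.int32(39)]]
wheel 1 axle x -1.6 top z 27.2 blobs (mid angle deg, lo, hi, n): [[np.float64(-53.7), np.float64(-61.0), np.float64(-46.0), np.int32(22)], [np.float64(-18.3), np.float64(-24.0), np.float64(-13.0), np.int32(19)], [np.float64(2.4), np.float64(-5.0), np.float64(9.0), np.int32(30)], [np.float64(31.0), np.float64(29.0), np.float64(33.0), np.int32(23)], [np.float64(51.9), np.float64(42.0), np.float64(62.0), np.int32(27)]]
[30 28 35 45 48 59 65 62 67 65 80 82 79 83 93 72 17 22 22 29 21 23 22 16
  8]
```

View pics/w5.png

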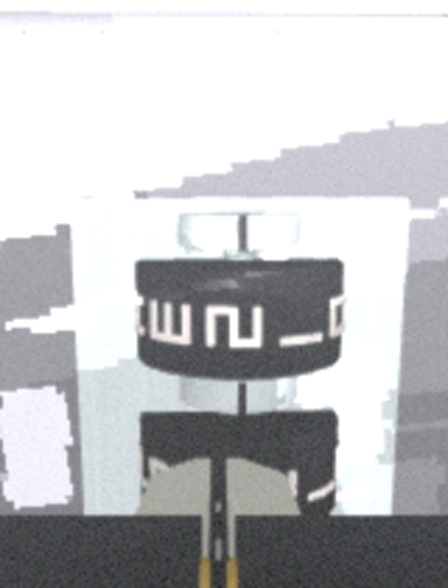

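```bash
python3 -c "
from g import *
s=robot.read_state();print(R.from_rotvec(s['orientation']).as_matrix().round(3),s['wrist_torque'])"
```

```text
[[ 0.106  0.994  0.026]
 [ 0.994 -0.106  0.   ]
 [ 0.003  0.026 -1.   ]] [-0.28073218 -0.756598    0.01117323]
```

```bash
python3 -m pendant '[{"translation":[0,0,-4],"twist":[0,0,0],"grip":-1},{"translation":[0,0,-4],"twist":[0.026,0,0],"grip":-1},{"translation":[-20,0,-2],"twist":[0,0,0],"grip":-1},{"translation":[-25,0,0],"twist":[0,0,0],"grip":-1},{"translation":[-20,0,0],"twist":[0,0,0],"grip":-1},{"translation":[0,0,0],"twist":[0,0,0],"grip":-1},{"translation":[0,0,0],"twist":[0,0,0],"grip":-1},{"translation":[0,0,0],"twist":[0,0,0],"grip":-1},{"translation":[0,0,0],"twist":[0,0,0],"grip":-1},{"translation":[0,0,0],"twist":[0,0,0],"grip":-1}]'
python3 tip.py
```

```text
t: 19.55
tool_pos: [0.5411, 0.0785, 0.1207]
orientation: [-2.318, -2.091, 0.022]
force: [0.8, 1.0, 0.1]
opening: 0.0004
t 19.55 case xyz mm [-18.1  12.1   0.7] jaw yaw in case deg 0.1 tilt 1.39 F [0.8 1.  0.1] open 0.0004
tool shift mm [63.8 24.8  0.2]
wheel 0 axle x 0.1 top z 25.3 blobs (mid angle deg, lo, hi, n): [[np.float64(-41.0), np.float64(-56.0), np.float64(-26.0), np.int32(174)], [np.float64(-5.2), np.float64(-19.0), np.float64(9.0), np.int32(231)], [np.float64(30.3), np.float64(18.0), np.float64(43.0), np.int32(59)], [np.float64(57.3), np.float64(51.0), np.float64(64.0), np.int32(53)]]
wheel 1 axle x 0.0 top z 26.6 blobs (mid angle deg, lo, hi, n): [[np.float64(-52.4), np.float64(-60.0), np.float64(-45.0), np.int32(22)], [np.float64(-39.6), np.float64(-48.0), np.float64(-32.0), np.int32(9)], [np.float64(-22.2), np.float64(-36.0), np.float64(-9.0), np.int32(139)], [np.float64(14.6), np.float64(1.0), np.float64(28.0), np.int32(167)], [np.float64(49.5), np.float64(36.0), np.float64(63.0), np.int32(26)]]
wheel 2 axle x 0.1 top z 23.0 blobs (mid angle deg, lo, hi, n): [[np.float64(-61.4), np.float64(-64.0), np.float64(-59.0), np.int32(15)], [np.float64(-38.1), np.float64(-51.0), np.float64(-25.0), np.int32(124)], [np.float64(-1.4), np.float64(-13.0), np.float64(11.0), np.int32(79)], [np.float64(33.5), np.float64(19.0), np.float64(48.0), np.int32(135)], [np.float64(59.5), np.float64(54.0), np.float64(65.0), np.int32(30)]]
[ 0  2 24 32 41 56 62 55 69 62 74 75 73 83 88 90 75 24 23 18 28 23 23 25
 18]
```

Wheel 1 is now at about 86° (2 at +14.6°), so pressing with s ≈ 0.6/row rolls it. It needs −14° (−6.3 mm) more. I'm adding a levelling hint to the helper.

```bash
cat >> g.py <<'E'
    z=M[:,2]; print('level twist',T.inv().apply(np.cross(z,[0,0,-1])).round(3))
E
python3 -c "
from g import *; st([5,76,6])"
```

```text
t 19.60 case xyz mm [-18.1  12.1   0.7] jaw yaw in case deg 0.1 tilt 1.39 F [-0.8  0.6  0.9] open 0.0003
tool shift mm [63.8 23.1 -5.7]
level twist [-0.024 -0.003 -0.   ]
```

```bash
python3 -m pendant '[{"translation":[0,5,-6],"twist":[-0.024,0,0],"grip":-1},{"translation":[30,9,0],"twist":[0,0,0],"grip":-1},{"translation":[30,9,0],"twist":[0,0,0],"grip":-1},{"translation":[4,0,0],"twist":[0,0,0],"grip":-1},{"translation":[0,0,1.5],"twist":[0,0,0],"grip":-1},{"translation":[0,0,1.5],"twist":[0,0,0],"grip":-1},{"translation":[0,0,1],"twist":[0,0,0],"grip":-1},{"translation":[0,0,1],"twist":[0,0,0],"grip":-1},{"translation":[0,0,0],"twist":[0,0,0],"grip":-1},{"translation":[0,0,0],"twist":[0,0,0],"grip":-1}]'
python3 -c "
from g import *; st([5,76,-.3])"
```

```text
t: 20.6
tool_pos: [0.5727, 0.1394, 0.1241]
orientation: [2.331, 2.1, 0.011]
force: [0.1, -0.3, -0.5]
opening: 0.0008
t 20.60 case xyz mm [ 7.  75.9  4.1] jaw yaw in case deg 0.0 tilt 0.48 F [ 0.1 -0.3 -0.5] open 0.0008
tool shift mm [ 0.1 -2.   4.3]
level twist [ 0.008 -0.003  0.   ]
```

```bash
python3 -m pendant '[{"translation":[0,-1,1.5],"twist":[0.008,0,0],"grip":-1},{"translation":[0,-1,1.5],"twist":[0,0,0],"grip":-1},{"translation":[0,0,1.2],"twist":[0,0,0],"grip":-1},{"translation":[0,0,0.7],"twist":[0,0,0],"grip":-1},{"translation":[0,0,0.7],"twist":[0,0,0],"grip":-1},{"translation":[0,0,0.7],"twist":[0,0,0],"grip":-1},{"translation":[0,0,0.7],"twist":[0,0,0],"grip":-1},{"translation":[0,0,0.6],"twist":[0,0,0],"grip":-1},{"translation":[0,0,0.6],"twist":[0,0,0],"grip":-1},{"translation":[0,0,0.6],"twist":[0,0,0],"grip":-1}]'
python3 -c "
from g import *; st([5,76,-.3])"
```

```text
t: 21.6
tool_pos: [0.5708, 0.1391, 0.1186]
orientation: [-2.333, -2.102, -0.004]
force: [-2.4, -0.4, 5.8]
opening: 0.0004
t 21.60 case xyz mm [ 5.2 75.5 -1.4] jaw yaw in case deg 0.0 tilt 0.14 F [-2.4 -0.4  5.8] open 0.0004
tool shift mm [ 0.5 -0.2 -1.1]
level twist [ 0.001 -0.002 -0.   ]
```

```bash
python3 -m pendant '[{"translation":[0,0,0.8],"twist":[0,0,0],"grip":-1},{"translation":[0,0,0.9],"twist":[0,0,0],"grip":-1},{"translation":[0,0,1],"twist":[0,0,0],"grip":-1},{"translation":[0,0,1],"twist":[0,0,0],"grip":-1},{"translation":[0,-2,1],"twist":[0,0,0],"grip":-1},{"translation":[0,-2,1],"twist":[0,0,0],"grip":-1},{"translation":[0,-2,1],"twist":[0,0,0],"grip":-1},{"translation":[0,-2,1],"twist":[0,0,0],"grip":-1},{"translation":[0,0,1],"twist":[0,0,0],"grip":-1},{"translation":[0,0,1],"twist":[0,0,0],"grip":-1}]'
python3 -c "
from g import *; st([5,76,-.3])"
```

```text
t: 22.6
tool_pos: [0.5693, 0.1396, 0.118]
orientation: [2.326, 2.096, 0.023]
force: [0.2, -1.8, 9.7]
opening: 0.0007
t 22.60 case xyz mm [ 3.6 75.8 -2. ] jaw yaw in case deg 0.0 tilt 1.02 F [ 0.2 -1.8  9.7] open 0.0007
tool shift mm [ 0.2  1.4 -1.7]
level twist [ 0.017 -0.004  0.   ]
```

```bash
python3 -m pendant '[{"translation":[0,-3,1],"twist":[0,0,0],"grip":-1},{"translation":[0,-3,1],"twist":[0,0,0],"grip":-1},{"translation":[0,-3,1],"twist":[0,0,0],"grip":-1},{"translation":[0,-3,1],"twist":[0,0,0],"grip":-1},{"translation":[0,0,0.9],"twist":[0,0,0],"grip":-1},{"translation":[0,0,-5],"twist":[0,0,0],"grip":-1},{"translation":[0,0,-6],"twist":[0,0,0],"grip":-1},{"translation":[-25,3,-2],"twist":[0,0,0],"grip":-1},{"translation":[-25,3,0],"twist":[0,0,0],"grip":-1},{"translation":[-20,0,0],"twist":[0,0,0],"grip":-1}]'
python3 tip.py
```

```text
t: 23.6
tool_pos: [0.5558, 0.0717, 0.1288]
orientation: [2.321, 2.101, 0.027]
force: [-0.3, 0.0, 0.1]
opening: 0.0007
t 23.60 case xyz mm [-2.8  6.8  8.8] jaw yaw in case deg 0.3 tilt 1.17 F [-0.3  0.   0.1] open 0.0007
tool shift mm [69.1  9.4  9.3]
level twist [ 0.02  -0.005  0.   ]
wheel 0 axle x 0.1 top z 25.3 blobs (mid angle deg, lo, hi, n): [[np.float64(-48.0), np.float64(-62.0), np.float64(-34.0), np.int32(24)], [np.float64(-41.6), np.float64(-56.0), np.float64(-27.0), np.int32(167)], [np.float64(-16.7), np.float64(-30.0), np.float64(-4.0), np.int32(27)], [np.float64(-5.7), np.float64(-20.0), np.float64(9.0), np.int32(247)], [np.float64(15.4), np.float64(2.0), np.float64(28.0), np.int32(23)], [np.float64(32.0), np.float64(17.0), np.float64(47.0), np.int32(73)], [np.float64(46.4), np.float64(30.0), np.float64(63.0), np.int32(23)], [np.float64(57.1), np.float64(49.0), np.float64(65.0), np.int32(49)]]
wheel 1 axle x 0.0 top z 26.6 blobs (mid angle deg, lo, hi, n): [[np.float64(-50.9), np.float64(-53.0), np.float64(-49.0), np.int32(18)], [np.float64(-40.3), np.float64(-43.0), np.float64(-38.0), np.int32(17)], [np.float64(-28.8), np.float64(-32.0), np.float64(-26.0), np.int32(35)], [np.float64(-4.8), np.float64(-18.0), np.float64(9.0), np.int32(163)], [np.float64(0.8), np.float64(-63.0), np.float64(65.0), np.int32(117)], [np.float64(25.1), np.float64(20.0), np.float64(30.0), np.int32(11)]]
wheel 2 axle x 0.1 top z 23.0 blobs (mid angle deg, lo, hi, n): [[np.float64(-61.8), np.float64(-65.0), np.float64(-59.0), np.int32(19)], [np.float64(-38.4), np.float64(-53.0), np.float64(-24.0), np.int32(140)], [np.float64(-1.8), np.float64(-15.0), np.float64(11.0), np.int32(77)], [np.float64(34.0), np.float64(19.0), np.float64(49.0), np.int32(132)], [np.float64(59.3), np.float64(54.0), np.float64(65.0), np.int32(33)]]
[0 0 0 0 0 1 3 0 1 1 1 2 2 1 2 5 1 3 2 2 8 4 5 7 9]
```

Wheel 1 is at about 67° (2 at −4.8°, tolerance ±9°), which is acceptable. Wheel 2 is unchanged at about 250°. Next is wheel 0, at 66.5° and needing +77° (about 33.6 mm) in two or three strokes along +x.

```bash
python3 -m pendant '[{"translation":[36,-2,0],"twist":[0.02,-0.005,0],"grip":-1},{"translation":[36,-2,0],"twist":[0,0,0],"grip":-1},{"translation":[35,-2,0],"twist":[0,0,0],"grip":-1},{"translation":[0,0,2],"twist":[0,0,0],"grip":-1},{"translation":[0,0,2],"twist":[0,0,0],"grip":-1},{"translation":[0,0,2],"twist":[0,0,0],"grip":-1},{"translation":[0,0,1],"twist":[0,0,0],"grip":-1},{"translation":[0,0,0],"twist":[0,0,0],"grip":-1},{"translation":[0,0,0],"twist":[0,0,0],"grip":-1},{"translation":[0,0,0],"twist":[0,0,0],"grip":-1}]'
python3 -c "
from g import *; st([-8,114,-1.4])"
```

```text
t: 24.65
tool_pos: [0.5562, 0.1747, 0.1178]
orientation: [-2.335, -2.094, 0.017]
force: [0.1, -0.4, 0.4]
opening: 0.0003
t 24.65 case xyz mm [-13.1 109.3  -2.2] jaw yaw in case deg -0.2 tilt 0.71 F [ 0.1 -0.4  0.4] open 0.0003
tool shift mm [ 4.7  5.1 -0.9]
level twist [-0.012  0.004  0.   ]
```

```bash
python3 -m pendant '[{"translation":[5,5,-0.3],"twist":[-0.012,0,0],"grip":-1},{"translation":[0,0,0.4],"twist":[0,0,0],"grip":-1},{"translation":[0,0,0.6],"twist":[0,0,0],"grip":-1},{"translation":[0,0,0.8],"twist":[0,0,0],"grip":-1},{"translation":[0,0,0.8],"twist":[0,0,0],"grip":-1},{"translation":[0,0,0.8],"twist":[0,0,0],"grip":-1},{"translation":[0,3,0.8],"twist":[0,0,0],"grip":-1},{"translation":[0,3,0.8],"twist":[0,0,0],"grip":-1},{"translation":[0,3,0.8],"twist":[0,0,0],"grip":-1},{"translation":[0,3,0.9],"twist":[0,0,0],"grip":-1}]'
python3 -c "
from g import *; st([-8,114,-1.4])"
```

```text
t: 25.65
tool_pos: [0.575, 0.1777, 0.117]
orientation: [2.334, 2.093, -0.0]
force: [-3.2, -0.6, 7.4]
opening: 0.0006
t 25.65 case xyz mm [  5.3 114.3  -3. ] jaw yaw in case deg -0.2 tilt 0.35 F [-3.2 -0.6  7.4] open 0.0006
tool shift mm [ -0.4 -13.3  -1.6]
level twist [0.004 0.004 0.   ]
```

```bash
python3 -m pendant '[{"translation":[0,4,1],"twist":[0,0,0],"grip":-1},{"translation":[0,4,1],"twist":[0,0,0],"grip":-1},{"translation":[0,4,1],"twist":[0,0,0],"grip":-1},{"translation":[0,3,1],"twist":[0,0,0],"grip":-1},{"translation":[0,0,-5],"twist":[0,0,0],"grip":-1},{"translation":[0,0,-5],"twist":[0,0,0],"grip":-1},{"translation":[-30,-10,-2],"twist":[0,0,0],"grip":-1},{"translation":[-30,-8,0],"twist":[0,0,0],"grip":-1},{"translation":[0,0,0],"twist":[0,0,0],"grip":-1},{"translation":[0,0,0],"twist":[0,0,0],"grip":-1}]'
python3 tip.py | cut -c1-420;
```

```text
t: 26.65
tool_pos: [0.566, 0.1175, 0.1268]
orientation: [2.333, 2.095, 0.001]
force: [0.5, 0.3, -0.1]
opening: 0.0004
t 26.65 case xyz mm [ 2.6 53.5  6.8] jaw yaw in case deg -0.1 tilt 0.37 F [ 0.5  0.3 -0.1] open 0.0004
tool shift mm [22.5  3.8  6.7]
level twist [ 0.005  0.004 -0.   ]
wheel 0 axle x 0.1 top z 25.4 blobs (mid angle deg, lo, hi, n): [[np.float64(-62.3), np.float64(-65.0), np.float64(-60.0), np.int32(17)], [np.float64(-36.1), np.float64(-44.0), np.float64(-29.0), np.int32(45)], [np.float64(-4.4), np.float64(-17.0), np.float64(8.0), np.int32(140)], [np.float64(30.9), np.float64(17.0), np.float64(45.0), np.int32(120)]]
wheel 1 axle x -0.0 top z 26.6 blobs (mid angle deg, lo, hi, n): [[np.float64(-40.6), np.float64(-55.0), np.float64(-26.0), np.int32(99)], [np.float64(-4.6), np.float64(-18.0), np.float64(8.0), np.int32(138)], [np.float64(31.3), np.float64(20.0), np.float64(43.0), np.int32(36)], [np.float64(58.1), np.float64(51.0), np.float64(65.0), np.int32(45)]]
[ 0  0  0  0  5 23 35 39 54 54 70 64 63 73 72 79 81 84 83 85 21 19 24 24
 20]
```

Wheel 0 went up one digit: 3 at −4.4° with a full 2 at +31°, so about 103.5°. I'll repeat with +40° (17.7 mm).

```bash
python3 -m pendant '[{"translation":[31,-8,0],"twist":[0.005,0.004,0],"grip":-1},{"translation":[30,-7,0],"twist":[0,0,0],"grip":-1},{"translation":[0,0,2],"twist":[0,0,0],"grip":-1},{"translation":[0,0,2],"twist":[0,0,0],"grip":-1},{"translation":[0,0,2],"twist":[0,0,0],"grip":-1},{"translation":[0,0,1],"twist":[0,0,0],"grip":-1},{"translation":[0,0,0],"twist":[0,0,0],"grip":-1},{"translation":[0,0,0],"twist":[0,0,0],"grip":-1},{"translation":[0,0,0],"twist":[0,0,0],"grip":-1},{"translation":[0,0,0],"twist":[0,0,0],"grip":-1}]'
python3 -c "
from g import *; st([-8.5,114,-2.2])"
```

```text
t: 27.7
tool_pos: [0.5591, 0.182, 0.1195]
orientation: [2.338, 2.098, 0.001]
force: [-0.6, 0.4, 0.5]
opening: 0.0004
t 27.70 case xyz mm [-11.  116.9  -0.5] jaw yaw in case deg -0.2 tilt 0.05 F [-0.6  0.4  0.5] open 0.0004
tool shift mm [-2.9  2.5  1.7]
level twist [ 0.001  0.    -0.   ]
```

```bash
python3 -m pendant '[{"translation":[-3,3,1.5],"twist":[0,0,0],"grip":-1},{"translation":[0,0,0.6],"twist":[0,0,0],"grip":-1},{"translation":[0,0,0.7],"twist":[0,0,0],"grip":-1},{"translation":[0,0,0.8],"twist":[0,0,0],"grip":-1},{"translation":[0,0,0.8],"twist":[0,0,0],"grip":-1},{"translation":[0,0,0.8],"twist":[0,0,0],"grip":-1},{"translation":[0,3,0.8],"twist":[0,0,0],"grip":-1},{"translation":[0,3,0.8],"twist":[0,0,0],"grip":-1},{"translation":[0,3,0.8],"twist":[0,0,0],"grip":-1},{"translation":[0,3,0.9],"twist":[0,0,0],"grip":-1}]'
python3 -c "
from g import *; st([-8,114,-1.4])"
```

```text
t: 28.7
tool_pos: [0.5747, 0.1772, 0.1171]
orientation: [2.336, 2.097, 0.004]
force: [-4.6, -0.6, 7.1]
opening: 0.0003
t 28.70 case xyz mm [  5.  113.8  -2.9] jaw yaw in case deg -0.2 tilt 0.21 F [-4.6 -0.6  7.1] open 0.0003
tool shift mm [  0.2 -13.   -1.6]
level twist [ 0.004 -0.     0.   ]
```

Nearly the same state as last time, so I give the second part a slightly longer stroke.

```bash
python3 -m pendant '[{"translation":[0,4,1],"twist":[0,0,0],"grip":-1},{"translation":[0,4,1],"twist":[0,0,0],"grip":-1},{"translation":[0,4,1],"twist":[0,0,0],"grip":-1},{"translation":[0,4,1],"twist":[0,0,0],"grip":-1},{"translation":[0,0,-5],"twist":[0,0,0],"grip":-1},{"translation":[0,0,-5],"twist":[0,0,0],"grip":-1},{"translation":[-35,-8,-4],"twist":[0,0,0],"grip":-1},{"translation":[-35,-6,0],"twist":[0,0,0],"grip":-1},{"translation":[-35,0,0],"twist":[0,0,0],"grip":-1},{"translation":[0,0,0],"twist":[0,0,0],"grip":-1}]'
python3 tip.py | cut -c1-420; python3 -c "
from g import *
im=cv2.convertScaleAbs(np.load('wl.npz')['im'],alpha=1.7)
cv2.imwrite('pics/w6.png',cv2.resize(np.rot90(im[0:240,240:400])[:,:,::-1],None,fx=3.3,fy=3.3,interpolation=cv2.INTER_CUBIC))"
```

```text
t: 29.7
tool_pos: [0.5657, 0.0706, 0.1288]
orientation: [2.331, 2.101, 0.005]
force: [-0.7, 0.6, 0.4]
opening: 0.0005
t 29.70 case xyz mm [7.2 6.8 8.8] jaw yaw in case deg 0.0 tilt 0.26 F [-0.7  0.6  0.4] open 0.0005
tool shift mm [69.2 -0.7  8.8]
level twist [ 0.005  0.    -0.   ]
wheel 0 axle x 0.2 top z 25.3 blobs (mid angle deg, lo, hi, n): [[np.float64(-61.9), np.float64(-64.0), np.float64(-59.0), np.int32(29)], [np.float64(-39.5), np.float64(-54.0), np.float64(-25.0), np.int32(146)], [np.float64(-3.6), np.float64(-16.0), np.float64(9.0), np.int32(160)], [np.float64(32.9), np.float64(19.0), np.float64(47.0), np.int32(177)], [np.float64(58.4), np.float64(52.0), np.float64(65.0), np.int32(41
wheel 1 axle x 0.1 top z 26.6 blobs (mid angle deg, lo, hi, n): [[np.float64(-51.6), np.float64(-54.0), np.float64(-49.0), np.int32(28)], [np.float64(-39.3), np.float64(-41.0), np.float64(-37.0), np.int32(22)], [np.float64(-28.8), np.float64(-31.0), np.float64(-27.0), np.int32(26)], [np.float64(-10.6), np.float64(-18.0), np.float64(-3.0), np.int32(76)], [np.float64(6.7), np.float64(5.0), np.float64(9.0), np.int32(40)
wheel 2 axle x 0.1 top z 23.0 blobs (mid angle deg, lo, hi, n): [[np.float64(-62.2), np.float64(-64.0), np.float64(-60.0), np.int32(10)], [np.float64(-38.0), np.float64(-52.0), np.float64(-24.0), np.int32(86)], [np.float64(-8.4), np.float64(-15.0), np.float64(-2.0), np.int32(18)], [np.float64(8.8), np.float64(8.0), np.float64(10.0), np.int32(16)], [np.float64(34.0), np.float64(21.0), np.float64(47.0), np.int32(53)]]
[ 0  0  0  0  0  1 14 29 35 45 41 58 51 63 65 62 74 62 73 76 78 14  7 13
  9]
```

View pics/w6.png

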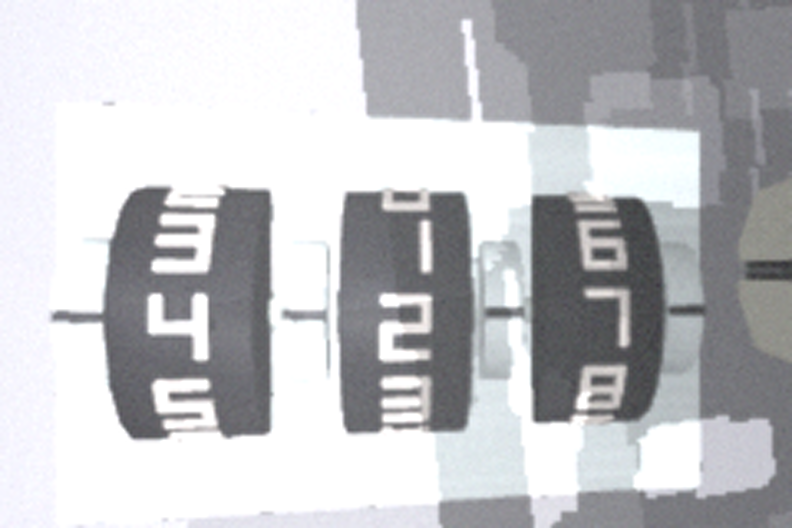

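The picture shows 4 at (180,327), 2 at (405,328) and 7 at (608,317), all by the index lines at row ~313. The estimates are 140°, 67° and 250°, each within 5° of target (±9° allowed). Now the catch: I descend left of its bar at case y ≈ −16, tip about 14 mm over the lid.

```bash
python3 -m pendant '[{"translation":[-12,-4,0],"twist":[0.005,0,0],"grip":-1},{"translation":[-11,-3,0],"twist":[0,0,0],"grip":-1},{"translation":[0,0,0],"twist":[0,0,0],"grip":-1},{"translation":[0,0,4],"twist":[0,0,0],"grip":-1},{"translation":[0,0,4],"twist":[0,0,0],"grip":-1},{"translation":[0,0,4],"twist":[0,0,0],"grip":-1},{"translation":[0,0,3],"twist":[0,0,0],"grip":-1},{"translation":[0,0,3],"twist":[0,0,0],"grip":-1},{"translation":[0,0,0],"twist":[0,0,0],"grip":-1},{"translation":[0,0,0],"twist":[0,0,0],"grip":-1}]'
python3 - <<'E'
from g import *; st([0,-28,-12])
z=np.load('wl.npz')
im,d,i=cam('top'); c=(pts(d,i)-np.r_[C,.12])@R.from_euler('z',YAW).as_matrix()*1000
z=np.load('top1.npz'); c=(z['P']-np.r_[C,.12])@R.from_euler('z',YAW).as_matrix()*1000
m=(abs(c[...,0])<15)&(c[...,1]<-25)&(c[...,1]>-75)&(c[...,2]>18)&(c[...,2]<40); print('bar',m.sum(),c[m].round(1).min(0),c[m].max(0),np.median(c[m],0))
E
```

```text
t: 30.75
tool_pos: [0.5557, 0.0524, 0.1088]
orientation: [-2.328, -2.106, -0.001]
force: [0.2, -0.2, -0.3]
opening: 0.0011
t 30.75 case xyz mm [ -0.8 -12.4 -11.2] jaw yaw in case deg 0.3 tilt 0.17 F [ 0.2 -0.2 -0.3] open 0.0011
tool shift mm [-15.6   0.7   0.7]
level twist [-0.002 -0.002 -0.   ]
bar 36 [-14.5 -52.9  26.6] [ 14.00661991 -41.39439667  37.45388755] [  0.65995294 -47.31060986  30.33058839]
```

```bash
python3 -m pendant '[{"translation":[-6,0,0],"twist":[0,0,0],"grip":-1},{"translation":[-6,0,0],"twist":[0,0,0],"grip":-1},{"translation":[-2,0,0],"twist":[0,0,0],"grip":-1},{"translation":[-2,0,0],"twist":[0,0,0],"grip":-1},{"translation":[-2,0,0],"twist":[0,0,0],"grip":-1},{"translation":[-2,0,0],"twist":[0,0,0],"grip":-1},{"translation":[-2,0,0],"twist":[0,0,0],"grip":-1},{"translation":[-2,0,0],"twist":[0,0,0],"grip":-1},{"translation":[-2,0,0],"twist":[0,0,0],"grip":-1},{"translation":[-2,0,0],"twist":[0,0,0],"grip":-1}]'
python3 -c "
from g import *; st([0,-70,-12])"
```

```text
t: 31.8
tool_pos: [0.5534, 0.0244, 0.1096]
orientation: [-2.326, -2.106, -0.007]
force: [1.0, 3.4, -1.2]
opening: 0.0003
t 31.80 case xyz mm [ -0.2 -40.5 -10.4] jaw yaw in case deg 0.3 tilt 0.35 F [ 1.   3.4 -1.2] open 0.0003
tool shift mm [-29.6   0.    1.4]
level twist [-0.    -0.006  0.   ]
```

```bash
python3 -m pendant '[{"translation":[-3,0,0.2],"twist":[0,0,0],"grip":-1},{"translation":[-3,0,0.2],"twist":[0,0,0],"grip":-1},{"translation":[-3,0,0.2],"twist":[0,0,0],"grip":-1},{"translation":[-3,0,0.1],"twist":[0,0,0],"grip":-1},{"translation":[-3,0,0.1],"twist":[0,0,0],"grip":-1},{"translation":[-3,0,0.1],"twist":[0,0,0],"grip":-1},{"translation":[-3,0,0.1],"twist":[0,0,0],"grip":-1},{"translation":[-3,0,0.1],"twist":[0,0,0],"grip":-1},{"translation":[-2,0,0],"twist":[0,0,0],"grip":-1},{"translation":[-1.5,0,0],"twist":[0,0,0],"grip":-1}]'
python3 -c "
from g import *; st([0,-71,-12])"
```

```text
t: 32.8
tool_pos: [0.5505, -0.0051, 0.1093]
orientation: [-2.326, -2.105, -0.008]
force: [-0.3, 12.4, 2.8]
opening: 0.0008
t 32.80 case xyz mm [ -0.  -70.1 -10.7] jaw yaw in case deg 0.3 tilt 0.4 F [-0.3 12.4  2.8] open 0.0008
tool shift mm [-0.9  0.   1.3]
level twist [-0.    -0.007 -0.   ]
```

At its stop (12.4 N at the expected place). One more gentle nudge, then I back off and lift away.

```bash
python3 -m pendant '[{"translation":[-1,0,0],"twist":[0,0,0],"grip":-1},{"translation":[-1,0,0],"twist":[0,0,0],"grip":-1},{"translation":[4,0,0],"twist":[0,0,0],"grip":-1},{"translation":[8,0,0],"twist":[0,0,0],"grip":-1},{"translation":[6,0,-10],"twist":[0,0,0],"grip":-1},{"translation":[0,0,-20],"twist":[0,0,0],"grip":-1},{"translation":[0,0,-25],"twist":[0,0,0],"grip":-1},{"translation":[-8,0,-10],"twist":[0,0,0],"grip":-1},{"translation":[0,0,0],"twist":[0,0,0],"grip":-1},{"translation":[0,0,0],"twist":[0,0,0],"grip":-1}]'
python3 tip.py; python3 -c "
from g import *
z=np.load('wl.npz');c=(z['P']-np.r_[C,.12])@R.from_euler('z',YAW).as_matrix()*1000
for n in ('top','scene'):
    im,d,i=cam(n); c=(pts(d,i)-np.r_[C,.12])@R.from_euler('z',YAW).as_matrix()*1000
    m=(abs(c[...,0])<15)&(c[...,1]<-65)&(c[...,1]>-110)&(c[...,2]>22)&(c[...,2]<36); print(n,'bar',m.sum(),(c[m].min(0),c[m].max(0),np.median(c[m],0)) if m.sum() else '')
im=cv2.convertScaleAbs(np.load('wl.npz')['im'],alpha=1.7)
cv2.imwrite('pics/w7.png',cv2.resize(np.rot90(im[0:260,220:420])[:,:,::-1],None,fx=2.8,fy=2.8,interpolation=cv2.INTER_CUBIC))"
```

```text
t: 33.8
tool_pos: [0.5508, 0.0033, 0.1764]
orientation: [-2.325, -2.106, -0.005]
force: [-0.4, 0.4, -0.1]
opening: 0.0007
t 33.80 case xyz mm [ -0.5 -61.7  56.4] jaw yaw in case deg 0.3 tilt 0.32 F [-0.4  0.4 -0.1] open 0.0007
tool shift mm [137.3   7.9  57.1]
level twist [-0.001 -0.005  0.   ]
wheel 1 axle x 0.0 top z 26.5 blobs (mid angle deg, lo, hi, n): [[np.float64(-40.6), np.float64(-55.0), np.float64(-26.0), np.int32(118)], [np.float64(-4.2), np.float64(-17.0), np.float64(9.0), np.int32(153)], [np.float64(31.5), np.float64(17.0), np.float64(45.0), np.int32(41)], [np.float64(57.8), np.float64(51.0), np.float64(65.0), np.int32(35)]]
wheel 2 axle x 0.1 top z 23.0 blobs (mid angle deg, lo, hi, n): [[np.float64(-62.7), np.float64(-65.0), np.float64(-61.0), np.int32(12)], [np.float64(-38.6), np.float64(-53.0), np.float64(-24.0), np.int32(108)], [np.float64(-1.7), np.float64(-13.0), np.float64(10.0), np.int32(65)], [np.float64(33.7), np.float64(19.0), np.float64(49.0), np.int32(113)], [np.float64(58.7), np.float64(53.0), np.float64(65.0), np.int32(26)]]
[0 0 0 0 0 0 0 0 0 0 0 0 0 0 0 0 0 0 0 0 0 0 0 0 0]
top bar 0 
scene bar 50 (array([-14.59522028, -90.52655038,  22.16069585]), array([ 14.86487502, -77.44487718,  34.13500886]), array([  0.19633715, -81.02354183,  29.21952954]))
```

View pics/w7.png

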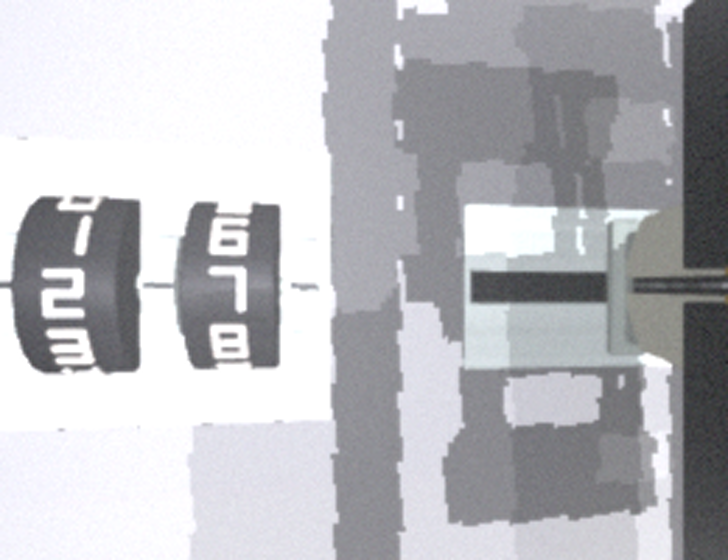

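The picture shows the middle wheel's 2 at (62,292), the right wheel's 7 at (230,288), and the catch bar moved to the right end of its slot (620,290). Nothing is touching, so I hand in.

```bash
python3 -c "
from g import *; print(robot.close_job()); st()"
```

```text
the job is handed in; nothing more can be done
None
the job is handed in; nothing more can be done
```

The wheels are set to 4, 2, 7, the catch is at its right stop, and the job was handed in at about 34 s. The hand-in reports no verdict.

**What I did:** I rolled the middle wheel back from 3 to 2, then the left wheel forward from 2 to 4. The right wheel already stood on 7, so I left it alone. Then I pushed the catch with the shut fingers, backed off and lifted clear.

**Last checks:**

| Item | Measured | Target and tolerance |
|---|---|---|
| Left wheel | about 140° | 144°, ±9° |
| Middle wheel | about 68° | 72°, ±9° |
| Right wheel | about 250° | 252°, ±9° |
| Catch bar | centre near case y −84 mm | −85 mm at the stop |

- **Left wheel:** the last picture did not show it, so its value comes from the look just before the catch was pushed.
- **Forces:** the highest readings were 9.7 N vertical on a wheel and 12.4 N on the catch at its stop. The force was only read at the end of each one-second call, so brief peaks in between were not seen. At the end the arm was clear, with force near 0.
- **Bystanders:** I did not measure the jar, rack or mouse again at the end. The arm never went near any of them.

**What disagreed:**
- The real fingertip sat about 26 mm above the reported TCP, seen in two cameras and confirmed by touch. I worked with that offset.
- The case centre from the top camera was about 4.5 mm off along case x, and I corrected it from the wheel axles.
- The first press on the middle wheel slipped at about 5 N, so I pressed harder. That wheel ended about 4° short of centre, inside the tolerance.

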